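Goods-in valve check

TASK

Sort the returned dosing valves on the mat: lay the red valve in the red bin and the green valve in the green bin, without dropping them from a height. Then pick up the yellow valve and hold it up to the inspection camera in the air, its brass outlet tip about 80 mm from the lens, centred in front of it and pointing straight into it, so that the valve slopes with the camera's tilted line of sight. Finish while still holding the yellow valve there, still and without touching the camera; leave the camera and the other things on the bench as they are.

Things in the scene. Friction and masses are not known exactly. Their poses are not given: they have to be found in the camera images.
- valve_red: Dosing valve with a red square body (34 mm along x, 30 wide, 30 high; grip here), lying on a black mat in any order, about 70 g. Origin: centre of the body's underside; axis 15 mm above it. x runs along the valve to the outlet, roughly away from the robot: white nozzle, then 10 mm thick brass tip ending at x = +50 mm. Grey inlet connector, up to 26 mm thick, ends at x = -45 mm.
- valve_green: Dosing valve with a green square body (34 mm along x, 30 wide, 30 high; grip here), lying on a black mat in any order, about 70 g. Origin: centre of the body's underside; axis 15 mm above it. x runs along the valve to the outlet, roughly away from the robot: white nozzle, then 10 mm thick brass tip ending at x = +50 mm. Grey inlet connector, up to 26 mm thick, ends at x = -45 mm.
- valve_yellow: Dosing valve with a yellow square body (34 mm along x, 30 wide, 30 high; grip here), lying on a black mat in any order, about 70 g. Origin: centre of the body's underside; axis 15 mm above it. x runs along the valve to the outlet, roughly away from the robot: white nozzle, then 10 mm thick brass tip ending at x = +50 mm. Grey inlet connector, up to 26 mm thick, ends at x = -45 mm.
- valve_red_mid (a point): Point on the red valve's axis at the middle of its square body, 15 mm above its underside; axes as the valve.
- valve_green_mid (a point): Point on the green valve's axis at the middle of its square body, 15 mm above its underside; axes as the valve.
- valve_yellow_mid (a point): Point on the yellow valve's axis at the middle of its square body, 15 mm above its underside; axes as the valve.
- valve_yellow_tip (a point): Centre of the end of the brass outlet tip of the yellow valve, on its axis, 50 mm from the middle of the square body; axes as the valve.
- valve_yellow_tail (a point): Centre of the grey inlet end of the yellow valve, on its axis, 45 mm from the middle of the square body; axes as the valve.
- bin_red: Open red tray bin, fixed to the table, 150 mm (x) by 190 mm (y) outside, walls 4 mm thick and 45 mm high, floor 4 mm above the table. Origin: centre of the underside, at table height. The red and green bins may be in either of two places.
- bin_green: Open green tray bin, fixed to the table, 150 mm (x) by 190 mm (y) outside, walls 4 mm thick and 45 mm high, floor 4 mm above the table. Origin: centre of the underside, at table height. The red and green bins may be in either of two places.
- camera_stand: Stand of the inspection camera, fixed: steel foot 110 x 110 x 14 mm, column 18 mm thick, 374 mm high, 30 mm behind the foot centre; carries an orange head 50 x 46 x 42 mm with a black lens barrel 38 mm thick, 22 mm long. Origin: centre of the foot underside, z up; the camera looks towards the stand -x, roughly at the robot.
- lens (a point): Centre of the lens front glass, 228 to 308 mm above the table (clamped at a different height each time). x points from the glass back into the camera along the line of sight: the camera looks along -x, 25 degrees below level. y is level, across. A valve pointing straight into the lens has its x along this x.
- jug: White plastic bottle with a blue cap, 72 mm thick, 170 mm high; origin under its centre. Bystander.
- tape: Roll of blue tape lying flat, 92 mm across, 24 mm high; origin under its centre. Bystander.
- screwdriver: Screwdriver, 190 mm long, up to 32 mm thick, lying on the left of the table, handle to its -x. Bystander.
- reagent: Small white jar with a red cap, 44 mm thick, 85 mm high; origin under its centre. Bystander.
Not all that is in view belongs to the job. What is meant by the valve_green is not blue, orange or purple, and is the smaller of those in its own colour.

How it is judged (in metres and radians):
On the way:
1. the red valve lies released in the red bin and the green valve in the green bin (x of valve_red_mid in the frame of bin_red between -0.07 and 0.07 m and y of valve_red_mid in the frame of bin_red between -0.09 and 0.09 m and z of valve_red_mid in the frame of bin_red below 0.04 m and contact force between the fingers and valve_red below 0.1 N and linear speed of each of valve_red, valve_green below 0.03 m/s and x of valve_green_mid in the frame of bin_green between -0.07 and 0.07 m and y of valve_green_mid in the frame of bin_green between -0.09 and 0.09 m and z of valve_green_mid in the frame of bin_green below 0.04 m and contact force between the fingers and valve_green below 0.1 N), for 0.2 s.
At the end, for the whole second after the job is handed in: Red and green valves lie released, at rest, in their bins (middle under 40 mm up). The fingers hold the yellow valve still, off the camera, over 100 mm up: tip 55 to 105 mm before the lens, within 15 mm sideways and up/down of its line of sight, outlet to the lens, axis within 0.25 rad (all of step 1 and x of valve_yellow_tip in the frame of lens between -0.105 and -0.055 m and y of valve_yellow_tip in the frame of lens between -0.015 and 0.015 m and z of valve_yellow_tip in the frame of lens between -0.015 and 0.015 m and x of valve_yellow_tail in the frame of lens below -0.13 m and angle between the x axis of valve_yellow and the x axis of lens, either way round below 0.25 rad and height (world z) of valve_yellow_mid above 0.1 m and contact force between the fingers and valve_yellow above 2 N and contact force between each of valve_yellow, the fingers, the arm and camera_stand below 0.1 N and linear speed of valve_yellow below 0.03 m/s and angular speed of valve_yellow below 0.2 rad/s); the arm keeps its last pose, push and grip.
It fails at once if the red valve is let go or thrown with its middle more than 100 mm above the table (height (world z) of valve_red_mid above 0.1 m and contact force between the fingers and valve_red below 0.01 N).
It fails at once if the green valve is let go or thrown with its middle more than 100 mm above the table (height (world z) of valve_green_mid above 0.1 m and contact force between the fingers and valve_green below 0.01 N).
It fails at once if the yellow valve is let go or thrown with its middle more than 100 mm above the table (height (world z) of valve_yellow_mid above 0.1 m and contact force between the fingers and valve_yellow below 0.01 N).
It fails at once if the camera is pushed more than 10 mm out of place (distance of lens from where it was at the start of the episode above 0.01 m).
It fails at once if another thing on the bench is moved more than 30 mm (distance of any of jug, tape, screwdriver, reagent from where it was at the start of the episode above 0.03 m).
It also fails if it takes over 72 s, if anything falls off the work surface, if the arm or the gripper's body presses on something with over 40 N, if the wrist force passes 120 N, or if a joint passes its speed limit or range.

ROBOT

A 7-joint arm with a two-finger parallel gripper is mounted at the origin on the work surface. World frame = base frame: x ahead of the robot, y to its left, z up, the work surface at z = 0. Lengths are in mm, angles in rad, forces in N, time in s.
With the tool pointing down it reaches from about 350 to 900 mm from the base axis. Payload 19.9 kg.
Tool frame: the origin (TCP) lies on the centre line of the jaws, within the pads' length; the fingertips stand 25 mm ahead of it and the grasp point (between the pads) lies 6 mm ahead of it; z points along the fingers, y is the line along which they close (so a half turn about z gives the same grasp; the last joint's range is limited). The gripper opens to 85 mm and grips with 20 to 120 N. Pads are 22 mm wide; open, the fingers measure 114 mm over their backs; the gripper's body (76 mm by 85 mm) begins 54 mm behind the grasp point. The pads swing forward as they close: fully open they stand 13 mm farther back than shut.
Start: joints at [-1.363, 0.417, -0.01, 1.614, 0.005, 1.111, -0.053], TCP at [153.89, 605.741, 256.26] pointing down, gripper open.
Joint ranges: [-2.81, 2.81], [-0.39, 2.02], [-1.27, 1.25], [0.06, 2.57], [-1.19, 4.33], [0.19, 2], [-2.82, 2.82]. Speed limits (rad/s): [1.89, 1.89, 2.39, 2.39, 3.01, 3.01, 3.01].

INTERFACE

Orientations are given as a unit quaternion [w, x, y, z].
In Python, from cell import ctrl, vision gives the robot as it stands. The module is installed in compiled form; this text tells all that it offers.
- The arm moves only by the tool move_arm, never from a script. Its argument "deltas" is a list of rows, each a list of 3 entries, a list of its own where there are three numbers: the opening, from 0 (shut) to 1 (fully open), then the shift along the tool's x, y, z in m, then the turn about the tool's z in rad. In form: [[hand, [tx, ty, tz], spin], ...]. A call has 1 to 12 rows; each row shifts and turns the commanded pose from where the row before left it, along the tool's axes as they then stand; what a row does not reach is not made up. A row lasts 1/8 s, in which the tool goes at most 62.5 mm and 10.7 degrees, less where a joint would pass 70% of its speed; a pose out of reach is approached as far as the arm can. A call is refused whole if a number of a shift passes 0.0625 or a number of a turn 0.188, either way. A call with a gripper value outside its range is refused whole. The fingers move at their own pace and stop on an object; "newtons" is the grip in N (left out, the last holds). Time passes only in rows, so rows that do not move let the fingers close. It gives the time, the measured TCP pose, the force, the opening and the grip force at its end, in the units of the state.
- ctrl.read_state(): the state, without advancing time (a new reading comes with each control period).
- vision.get_image(name): name is "scene" or "top" or "wrist"; returns a dict with "pixels" (480x640x3 uint8, blue, green, red), "depth" (480x640 float32, mm along the optical axis (not along the pixel's ray), 0 where there is no reading), "fx", "fy", "cx", "cy" (pixels), "world_from_camera" (4x4, takes a point from camera to world coordinates). Camera axes: x right, y down, z forward; pixel columns grow to the right and rows downward; lengths in mm; the calibration is good to about 2 mm. A picture is of the moment at which its call begins.
- ctrl.close_job(): hands the job in; it is judged then, once.
The state is a dict: "clock": time; "joint_pos": joint angles; "joint_velocities": joint speeds; "tau": joint torques, N m; "ee_pos": TCP position; "ee_rot": TCP orientation; "wrist_force": force on the tool from outside, world axes, zero at the start; "ft_torque": the same for the moment, N m; "finger_gap": opening from 0.0 (shut) to 1.0 (fully open); "finger_force": force on a finger pad.
Only numpy, scipy, OpenCV 4.12 (cv2) and the standard library are available. Lean on these libraries where they do the work, as an engineer would, in place of code of your own. Each camera call takes 0.05 s, during which the arm holds its last target. There are 200 camera calls.

## Working session

There is one attempt and no reset: what is moved stays moved. The work goes in short steps, Python scripts to look and compute and a tool call to move; the robot and the scene stay as the last step left them, time stands still between calls to the robot, and variables do not carry over. Pictures are saved under pics/ and viewed, at most 10 in all, crops included, and the job is handed in when it is done.

Besides the shell and the picture viewer there is one more tool, called after "Emit:" in YAML: its name, and indented under it one key for each argument. move_arm: Moves the arm, as the interface text tells. Its arguments: {"type":"object","properties":{"deltas":{"type":"array"},"newtons":{"type":"number"}},"required":["deltas"]}

```bash
mkdir -p pics; cat > h.py <<'E'
import numpy as np, cv2
from cell import ctrl, vision
from scipy.spatial.transform import Rotation as R
def cloud(im):
    d=im["depth"]; v,u=np.indices(d.shape)
    P=np.stack([(u-im["cx"])*d/im["fx"],(v-im["cy"])*d/im["fy"],d],-1)
    T=im["world_from_camera"]; return P@T[:3,:3].T+T[:3,3], d>0
E
python3 - <<'E'
from h import *
s=ctrl.read_state(); print(s)
for n in("scene","top"):
    im=vision.get_image(n); cv2.imwrite(f"pics/{n}0.png",im["pixels"]); np.save(f"{n}0.npy",im,allow_pickle=True)
    print(n,im["fx"],im["cx"],im["cy"],im["world_from_camera"].round(3).tolist())
E
```

```text
{'clock': 0.0, 'joint_pos': array([-1.36349689,  0.41796906, -0.01030747,  1.61418797,  0.0046781 ,
        1.11071384, -0.05301714]), 'joint_velocities': array([ 0.00085492, -0.00215671, -0.00159832,  0.0010063 , -0.00083447,
       -0.00022999, -0.0006887 ]), 'tau': array([ 2.29615798e-04, -8.64454722e+01,  6.78747743e-01, -4.34886360e+01,
        1.91267976e-02,  7.41641532e-03,  4.36213361e-05]), 'ee_pos': array([153.82015506, 605.43651371, 255.65750203]), 'ee_rot': array([-4.21128644e-05,  1.24086278e-01,  9.92271234e-01, -6.25664258e-04]), 'wrist_force': array([0.39517542, 0.78962891, 1.18932414]), 'ft_torque': array([ 0.00814574, -0.01126478, -0.02971453]), 'finger_force': 0.0, 'finger_gap': 0.9975254310170648}
scene 612.0926879844552 327.10778774291 235.5961725120387 [[-0.019, 0.688, -0.726, 1590.198], [1.0, 0.023, -0.005, 47.05], [0.013, -0.726, -0.688, 1132.86], [0.0, 0.0, 0.0, 1.0]]
top 536.9797001534865 320.0369618314692 232.5838912764141 [[0.021, -0.993, 0.12, 442.677], [-1.0, -0.021, 0.004, 21.6], [-0.002, -0.12, -0.993, 1321.973], [0.0, 0.0, 0.0, 1.0]]
```

View pics/scene0.png

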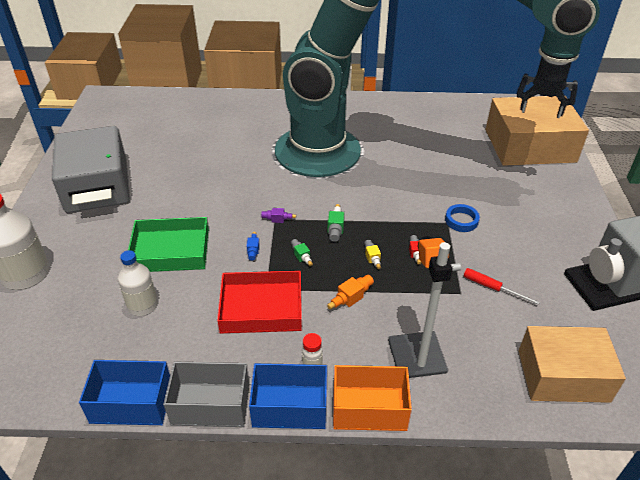

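View pics/top0.png

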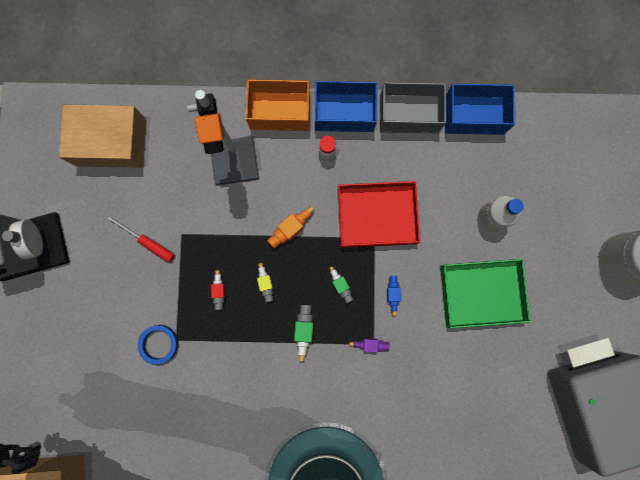

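Green candidates in the top view: the small green valve at (341,285) and a large green one at (304,328). The smaller fits the description. Next I measure everything and confirm with an enlarged crop.

```bash
cat > m.py <<'E'
from h import *
def valves(im, boxes, zt=(6,60)):
    P,ok=cloud(im); hsv=cv2.cvtColor(im["pixels"],cv2.COLOR_BGR2HSV)
    H,S,V=[hsv[...,i].astype(int) for i in range(3)]
    col=dict(red=((H<6)|(H>174)),yellow=(H>24)&(H<36),green=(H>45)&(H<85))
    for n,(u,v,r) in boxes.items():
        w=np.zeros(ok.shape,bool); w[v-r:v+r,u-r:u+r]=1
        b=w&ok&col[n]&(S>120)&(V>60); q=P[b]
        top=q[q[:,2]>np.median(q[:,2])-5]
        a=w&ok&(P[...,2]>zt[0])&(P[...,2]<zt[1]); p=P[a][:,:2]
        c=np.median(top,0); p=p[np.linalg.norm(p-c[:2],axis=1)<58]
        _,_,vt=np.linalg.svd(p-p.mean(0),full_matrices=False); d=vt[0]*np.sign(vt[0][0])
        t=(p-c[:2])@d
        rc=cv2.minAreaRect(top[:,:2].astype(np.float32))
        print(n,"body",top.mean(0).round(1),"rect",np.round(rc[0],1),np.round(rc[1],1),round(rc[2],1),"yaw",np.degrees(np.arctan2(d[1],d[0])).round(1),"ext",t.min().round(),t.max().round(),"axmean",p.mean(0).round(1))
E
python3 - <<'E'
from m import *
im=np.load("top0.npy",allow_pickle=True).item()
valves(im,dict(red=(218,290,30),yellow=(265,283,27),green=(341,285,27)))
P,ok=cloud(im); hsv=cv2.cvtColor(im["pixels"],cv2.COLOR_BGR2HSV)
H,S,V=[hsv[...,i].astype(int) for i in range(3)]
def rect(n,m,zl,zh):
    q=P[m&ok]; q=q[(q[:,2]>zl)&(q[:,2]<zh)]
    r=cv2.minAreaRect(q[:,:2].astype(np.float32)); print(n,len(q),np.round(r[0],1),np.round(r[1],1),round(r[2],1),q.mean(0).round(1))
def box(u0,v0,u1,v1):
    m=np.zeros(ok.shape,bool); m[v0:v1,u0:u1]=1; return m
rect("binred",box(325,170,430,258)&(S>120),35,55)
rect("bingreen",box(430,250,540,335)&(S>120),35,55)
rect("foot",box(205,125,265,195),8,22)
rect("head",box(190,110,230,160)&(S>150)&(H<20),100,420)
q=P[box(190,85,230,160)&ok&(P[...,2]>150)]; print("standmax",q.max(0))
sc=np.load("scene0.npy",allow_pickle=True).item()
P2,ok2=cloud(sc); h2=cv2.cvtColor(sc["pixels"],cv2.COLOR_BGR2HSV)
m=np.zeros(ok2.shape,bool); m[230:275,410:460]=1
o=P2[m&ok2&(h2[...,0]<20)&(h2[...,1]>150)]; o=o[o[:,2]>150]; print("head scene",o.min(0),o.max(0),o.mean(0))
for n,b in dict(jug=(475,185,530,245),reagent=(315,130,342,170),tape=(130,320,185,370),scr=(105,215,178,265),bigorange=(262,203,316,250)).items():
    q=P[box(*b)&ok]; q=q[q[:,2]>8]; print(n,q.min(0).round(),q.max(0).round())
c=im["pixels"][225:375,170:420]; cv2.imwrite("pics/crop.png",cv2.resize(c,None,fx=3.2,fy=3.2,interpolation=cv2.INTER_CUBIC))
E
```

```text
red body [453.8 270.2  29.6] rect [453.6 270.7] [31.4 30.2] 2.0 yaw 3.1 ext -55.0 49.0 axmean [452.6 269.3]
yellow body [474.5 157.9  29.2] rect [474.3 157.5] [33.1 29.9] 15.1 yaw 18.7 ext -55.0 53.0 axmean [472.8 157.1]
green body [473.9 -25.9  29.4] rect [473.9 -25.7] [33.2 29.5] 30.6 yaw 31.9 ext -50.0 51.0 axmean [472.4 -27.4]
binred 548 [ 647.4 -113.8] [151.  189.4] 4.0 [ 648.9 -114.8   42.8]
bingreen 543 [ 461.2 -370. ] [149.5 191.2] 5.7 [ 457.9 -364.8   42.6]
foot 1658 [791.  243.7] [129.2 158.2] 84.2 [774.4 239.9  13.8]
head 702 [761.8 242.7] [60.8 46. ] 9.4 [758.2 240.9 330.5]
standmax [827.72497205 283.40625748 378.02167005]
head scene [720.51914096 217.02414859 287.8981908 ] [801.28340428 266.98841382 341.86771596] [769.07659011 232.50179219 324.31732781]
jug [ 613. -435.    8.] [ 683. -362.  176.]
reagent [782.  -8.   8.] [862.  34.  91.]
tape [278. 363.   8.] [369. 477.  32.]
scr [522. 383.   8.] [627. 550.  33.]
bigorange [561.  43.   8.] [667. 153.  51.]
```

View pics/crop.png

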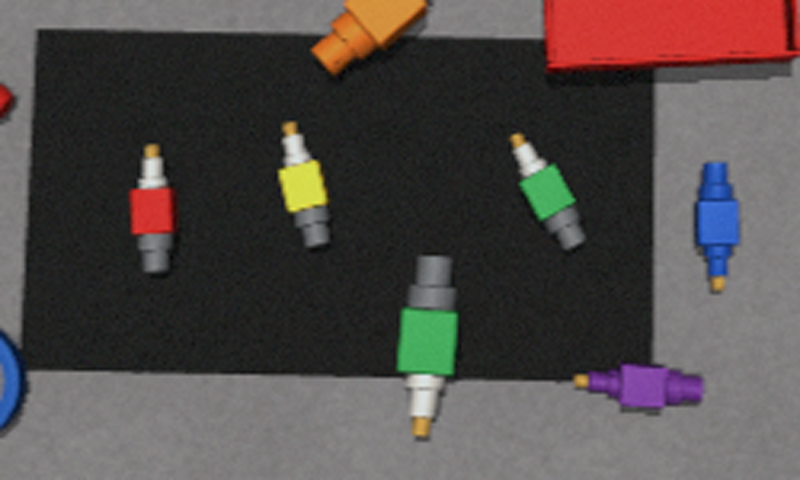

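The crop shows the red, yellow and small green valves, each with its tip up (away from the robot). At (548,195) in the crop is the small green valve, distinctly smaller than the reversed big one at (428,340), so I take the small one. I start with red.

Emit:
move_arm:
  deltas:
    - [0.7,[-0.0414,-0.0279,0],0]
    - [0.7,[-0.0414,-0.0279,0],0]
    - [0.7,[-0.0414,-0.0279,0],0]
    - [0.7,[-0.0414,-0.0279,0],0]
    - [0.7,[-0.0414,-0.0279,0],0]
    - [0.7,[-0.0414,-0.0279,0],0]
    - [0.7,[-0.0414,-0.0279,0],0]
    - [0.7,[-0.0414,-0.0279,0],0]
    - [0.7,[-0.0414,-0.0279,0],0]
    - [0.7,[0,0,0.045],-0.097]
    - [0.7,[0,0,0.045],-0.097]
    - [0.7,[0,0,0.045],-0.097]
  newtons: 40

```text
clock: 1.6
ee_pos: [453.0, 270.5, 119.9]
ee_rot: [0.0, -0.023, 1.0, 0.0]
wrist_force: [0.1, 0.6, 0.3]
finger_gap: 0.697
finger_force: 0.0
```

```bash
cat > go.py <<'E'
from h import *
import sys
def go(x,y,z,phi=None,s=None):
    s=s or ctrl.read_state(); q=s["ee_rot"]; M=R.from_quat([q[1],q[2],q[3],q[0]]).as_matrix()
    d=M.T@(np.array([x,y,z])-s["ee_pos"]); f=np.degrees(np.arctan2(M[1,0],M[0,0]))
    print("t",round(s["clock"],2),"pos",s["ee_pos"].round(1),"phi",f.round(2),"tilt",M[2,2].round(4),"gap",round(s["finger_gap"],3),"F",round(s["finger_force"],1),"q7",s["joint_pos"].round(2)[-1],"wf",s["wrist_force"].round(1))
    print("tool delta",d.round(1), "spin",None if phi is None else np.round(-np.radians((phi-f+180)%360-180),3))
if __name__=="__main__": go(*map(float,sys.argv[1:]))
E
python3 go.py 453.7 270.5 28 182.5
python3 - <<'E'
from h import *
im=np.load("top0.npy",allow_pickle=True).item(); P,ok=cloud(im)
b=np.zeros(ok.shape,bool); b[120:195,200:270]=1
q=P[b&ok&(P[...,2]>9)&(P[...,2]<19)]; g=cv2.cvtColor(im["pixels"],cv2.COLOR_BGR2GRAY)[b&ok&(P[...,2]>9)&(P[...,2]<19)]
# foot: fit right & front edges robustly
print("foot extents pctl",np.percentile(q,[1,50,99],axis=0).round(1).tolist())
# keep largest 110x110-ish: points -> raster
k=((q[:,:2]-[650,150])/2).astype(int); k=k[(k>=0).all(1)&(k<150).all(1)]
I=np.zeros((150,150),np.uint8); I[k[:,0],k[:,1]]=255
I=cv2.morphologyEx(cv2.morphologyEx(I,cv2.MORPH_CLOSE,np.ones((5,5))),cv2.MORPH_OPEN,np.ones((9,9)))
c=max(cv2.findContours(I,0,1)[0],key=cv2.contourArea); r=cv2.minAreaRect(c); print("foot",r[0][1]*2+650,r[0][0]*2+150,np.array(r[1])*2,r[2])
# head faces from both cams
from itertools import count
for n,bx in(("top",(190,110,235,165)),("scene",(410,230,460,275))):
    i=np.load(n+"0.npy",allow_pickle=True).item(); P,ok=cloud(i); h=cv2.cvtColor(i["pixels"],cv2.COLOR_BGR2HSV)
    m=np.zeros(ok.shape,bool); m[bx[1]:bx[3],bx[0]:bx[2]]=1
    p=P[m&ok&(h[...,0]<20)&(h[...,1]>150)]; p=p[p[:,2]>200]
    rng=np.random.default_rng(0)
    for _ in range(2):
        best=None
        for _ in range(400):
            a=p[rng.choice(len(p),3,False)]; nn=np.cross(a[1]-a[0],a[2]-a[0]); L=np.linalg.norm(nn)
            if L<50: continue
            nn/=L; inl=abs((p-a[0])@nn)<1.5
            if best is None or inl.sum()>best.sum(): best=inl
        f=p[best]; c=f.mean(0); nn=np.linalg.svd(f-c,full_matrices=False)[2][2]; nn*=np.sign(nn[2])
        print(n,"face",len(f),c.round(1),nn.round(3),"az",np.degrees(np.arctan2(nn[1],nn[0])).round(1),"el",np.degrees(np.arcsin(nn[2])).round(1))
        p=p[~best]
        if len(p)<40: break
E
```

```text
t 1.6 pos [453.  270.5 119.9] phi -177.4 tilt -1.0 gap 0.697 F 0.0 q7 1.09 wf [0.1 0.6 0.3]
tool delta [-0.7 -0.  91.9] spin 0.002
foot extents pctl [[720.8, 183.9, 9.3], [772.2, 238.0, 13.8], [862.7, 297.5, 18.7]]
foot 777.1870727539062 244.51500701904297 [110.43948364 110.16763306] 80.21759033203125
top face 378 [756.4 241.6 331.4] [-0.396 -0.087  0.914] az -167.6 el 66.1
top face 120 [756.6 244.  329.1] [-0.386 -0.094  0.917] az -166.3 el 66.6
scene face 167 [757.7 238.9 331.5] [-0.394 -0.068  0.917] az -170.1 el 66.5
scene face 153 [770.9 222.1 314.7] [ 0.183 -0.983  0.01 ] az -79.4 el 0.6
```

Emit:
move_arm:
  deltas:
    - [0.7,[-0.0007,0,0.046],0]
    - [0.7,[0,0,0.031],0]
    - [0.7,[0,0,0.014],0]
    - [0.7,[0,0,0],0]
    - [0,[0,0,0],0]
    - [0,[0,0,0],0]
    - [0,[0,0,0],0]
    - [0,[0,0,0],0]
    - [0,[0,0,0],0]

```text
clock: 2.72
ee_pos: [454.5, 271.1, 31.7]
ee_rot: [0.001, -0.021, 1.0, 0.001]
wrist_force: [-1.7, -1.6, 8.4]
finger_gap: 0.345
finger_force: 39.1
```

```bash
python3 go.py 640 -100 130 182.5
```

```text
t 2.73 pos [454.5 271.1  31.7] phi -177.58 tilt -1.0 gap 0.345 F 39.1 q7 1.12 wf [-1.7 -1.6  8.4]
tool delta [-169.8 -378.5  -98.4] spin -0.001
```

Emit:
move_arm:
  deltas:
    - [0,[0,0,-0.03],0]
    - [0,[0,0,-0.052],0]
    - [0,[-0.0189,-0.042,0],0]
    - [0,[-0.0189,-0.042,0],0]
    - [0,[-0.0189,-0.042,0],0]
    - [0,[-0.0189,-0.042,0],0]
    - [0,[-0.0189,-0.042,0],0]
    - [0,[-0.0189,-0.042,0],0]
    - [0,[-0.0189,-0.042,0],0]
    - [0,[-0.0189,-0.042,0],0]
    - [0,[-0.0189,-0.042,0],0]
    - [0,[0,0,0],0]

```text
clock: 4.22
ee_pos: [640.5, -104.1, 113.2]
ee_rot: [0.001, -0.019, 1.0, -0.001]
wrist_force: [-0.1, 0.5, -1.6]
finger_gap: 0.348
finger_force: 40.0
```

```bash
python3 go.py 640 -105 39 184
```

```text
t 4.22 pos [ 640.5 -104.1  113.2] phi -177.84 tilt -1.0 gap 0.348 F 40.0 q7 1.84 wf [-0.1  0.5 -1.6]
tool delta [ 0.6 -0.8 74.2] spin -0.032
```

Emit:
move_arm:
  deltas:
    - [0,[0,0,0.04],0]
    - [0,[0,0,0.025],0]
    - [0,[0,0,0.01],0]
    - [0,[0,0,0],0]
    - [0.7,[0,0,0],0]
    - [0.7,[0,0,0],0]
    - [0.7,[0,0,0],0]
    - [0.7,[0,0,-0.03],0]
    - [0.7,[0,0,-0.05],0]
    - [0.7,[0,0,0],0]

```text
clock: 5.48
ee_pos: [641.8, -100.2, 121.4]
ee_rot: [0.003, -0.021, 1.0, -0.0]
wrist_force: [0.1, -0.2, -0.7]
finger_gap: 0.701
finger_force: 0.0
```

```bash
python3 go.py 474 -25.8 33 210.6
```

```text
t 5.47 pos [ 641.8 -100.2  121.4] phi -177.59 tilt -1.0 gap 0.701 F 0.0 q7 1.84 wf [ 0.1 -0.2 -0.7]
tool delta [165.   81.5  87.3] spin -0.492
```

Emit:
move_arm:
  deltas:
    - [0.65,[0.0413,0.0204,0],0]
    - [0.65,[0.0413,0.0204,0],0]
    - [0.65,[0.0413,0.0204,0],0]
    - [0.65,[0.0413,0.0204,0],0]
    - [0.65,[0,0,0.01],-0.164]
    - [0.65,[0,0,0.01],-0.164]
    - [0.65,[0,0,0.01],-0.164]
    - [0.65,[0,0,0],0]

```text
clock: 6.48
ee_pos: [470.8, -25.4, 86.7]
ee_rot: [-0.001, -0.263, 0.965, 0.0]
wrist_force: [-0.1, 0.0, 0.1]
finger_gap: 0.652
finger_force: 0.0
```

```bash
python3 go.py 474 -25.8 33 210.6
```

```text
t 6.47 pos [470.8 -25.4  86.7] phi -149.46 tilt -1.0 gap 0.652 F 0.0 q7 2.14 wf [-0.1  0.   0.1]
tool delta [-2.6 -2.  53.7] spin -0.001
```

Emit:
move_arm:
  deltas:
    - [0.65,[-0.0026,-0.002,0.025],0]
    - [0.65,[0,0,0.019],0]
    - [0.65,[0,0,0.009],0]
    - [0.65,[0,0,0],0]
    - [0,[0,0,0],0]
    - [0,[0,0,0],0]
    - [0,[0,0,0],0]
    - [0,[0,0,0],0]

```text
clock: 7.48
ee_pos: [474.9, -25.7, 35.1]
ee_rot: [0.001, -0.264, 0.965, -0.0]
wrist_force: [-1.8, 0.3, 7.2]
finger_gap: 0.342
finger_force: 39.3
```

```bash
python3 go.py 465 -360 115 185
```

```text
t 7.47 pos [474.9 -25.7  35.1] phi -149.42 tilt -1.0 gap 0.342 F 39.3 q7 2.16 wf [-1.8  0.3  7.2]
tool delta [ 178.5 -282.8  -79.9] spin 0.446
```

Emit:
move_arm:
  deltas:
    - [0,[0,0,-0.02],0]
    - [0,[0,0,-0.03],0.149]
    - [0,[0,0,-0.03],0.149]
    - [0,[0,0,0],0.148]
    - [0,[0.0049,-0.0415,0],0]
    - [0,[0.0049,-0.0415,0],0]
    - [0,[0.0049,-0.0415,0],0]
    - [0,[0.0049,-0.0415,0],0]
    - [0,[0.0049,-0.0415,0],0]
    - [0,[0.0049,-0.0415,0],0]
    - [0,[0.0049,-0.0415,0],0]
    - [0,[0.0049,-0.0415,0],0]

```text
clock: 8.98
ee_pos: [464.7, -361.2, 115.0]
ee_rot: [0.0, -0.044, 0.999, -0.0]
wrist_force: [0.3, 0.0, -0.2]
finger_gap: 0.337
finger_force: 40.1
```

```bash
python3 go.py 465 -360 40.5 185
```

```text
t 8.97 pos [ 464.7 -361.2  115. ] phi -174.96 tilt -1.0 gap 0.337 F 40.1 q7 2.42 wf [ 0.3  0.  -0.2]
tool delta [-0.3  1.2 74.5] spin 0.001
```

Emit:
move_arm:
  deltas:
    - [0,[0,0,0.04],0]
    - [0,[0,0,0.025],0]
    - [0,[0,0,0.01],0]
    - [0,[0,0,0],0]
    - [0.7,[0,0,0],0]
    - [0.7,[0,0,0],0]
    - [0.7,[0,0,0],0]
    - [0.7,[0,0,-0.03],0]
    - [0.7,[0,0,-0.05],0]
    - [0.7,[0,0,0],0]

```text
clock: 10.22
ee_pos: [466.2, -361.0, 123.0]
ee_rot: [0.002, -0.044, 0.999, -0.002]
wrist_force: [0.4, 1.0, 0.0]
finger_gap: 0.705
finger_force: 0.0
```

```bash
python3 go.py 474 157.7 110 195
```

```text
t 10.22 pos [ 466.2 -361.   123. ] phi -174.95 tilt -1.0 gap 0.705 F 0.0 q7 2.42 wf [0.4 1.  0. ]
tool delta [-53.4 516.   11.4] spin -0.174
```

Emit:
move_arm:
  deltas:
    - [0.65,[-0.0049,0.0469,0],0]
    - [0.65,[-0.0049,0.0469,0],0]
    - [0.65,[-0.0049,0.0469,0],0]
    - [0.65,[-0.0049,0.0469,0],0]
    - [0.65,[-0.0049,0.0469,0],0]
    - [0.65,[-0.0049,0.0469,0],0]
    - [0.65,[-0.0049,0.0469,0],0]
    - [0.65,[-0.0049,0.0469,0],0]
    - [0.65,[-0.0049,0.0469,0],0]
    - [0.65,[-0.0049,0.0469,0],0]
    - [0.65,[-0.0049,0.0469,0],0]
    - [0.65,[0,0,0.02],-0.18]

```text
clock: 11.72
ee_pos: [473.1, 163.1, 99.6]
ee_rot: [0.001, -0.137, 0.991, 0.001]
wrist_force: [0.3, -2.0, -0.8]
finger_gap: 0.649
finger_force: 0.0
```

```bash
python3 - <<'E'
from m import *
im=vision.get_image("top"); cv2.imwrite("pics/top1.png",im["pixels"]); np.save("top1.npy",im,allow_pickle=True)
w=vision.get_image("wrist"); cv2.imwrite("pics/both.png",np.hstack([cv2.resize(im["pixels"][160:400,180:540],(400,267)),cv2.resize(w["pixels"],(356,267))]))
P,ok=cloud(w); h=cv2.cvtColor(w["pixels"],cv2.COLOR_BGR2HSV)
m=ok&(h[...,0]>24)&(h[...,0]<36)&(h[...,1]>120)&(h[...,2]>60); q=P[m]; q=q[(q[:,2]>25)&(q[:,2]<40)]
r=cv2.minAreaRect(q[:,:2].astype(np.float32)); print("yellow wrist",len(q),r,q[:,2].mean())
E
python3 go.py 474 157.7 31 195.3
```

```text
yellow wrist 2424 ((472.8240661621094, 156.0117950439453), (31.18718147277832, 29.530517578125), 15.975672721862793) 30.725364665869083
t 11.82 pos [471.8 159.   97.7] phi -164.38 tilt -1.0 gap 0.649 F 0.0 q7 1.52 wf [ 0.2  0.5 -0.3]
tool delta [-1.9 -1.8 66.7] spin 0.006
```

View pics/both.png

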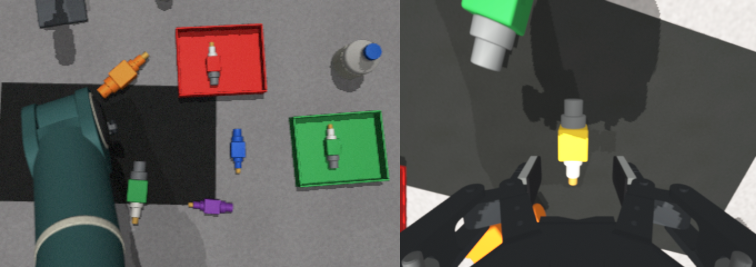

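Left half: red valve at (213,63) lies in the red bin, green at (333,147) in the green bin. Right half: yellow valve at (573,145) between the open fingers.

Emit:
move_arm:
  deltas:
    - [0.65,[-0.002,-0.002,0.035],0]
    - [0.65,[0,0,0.023],0]
    - [0.65,[0,0,0.009],0]
    - [0.65,[0,0,0],0]
    - [0,[0,0,0],0]
    - [0,[0,0,0],0]
    - [0,[0,0,0],0]
    - [0,[0,0,0],0]
  newtons: 30

```text
clock: 12.82
ee_pos: [475.9, 157.5, 33.3]
ee_rot: [0.001, -0.133, 0.991, 0.0]
wrist_force: [-2.4, -1.5, 7.9]
finger_gap: 0.344
finger_force: 29.5
```

```bash
python3 go.py 530 -90 110 184
```

```text
t 12.82 pos [475.9 157.5  33.3] phi -164.67 tilt -1.0 gap 0.344 F 29.5 q7 1.54 wf [-2.4 -1.5  7.9]
tool delta [  13.2 -252.9  -76.7] spin 0.198
```

Emit:
move_arm:
  deltas:
    - [0,[0,0,-0.02],0]
    - [0,[0,0,-0.03],0.094]
    - [0,[0,0,-0.03],0.094]
    - [0,[-0.0071,-0.0419,0],0]
    - [0,[-0.0071,-0.0419,0],0]
    - [0,[-0.0071,-0.0419,0],0]
    - [0,[-0.0071,-0.0419,0],0]
    - [0,[-0.0071,-0.0419,0],0]
    - [0,[-0.0071,-0.0419,0],0]
    - [0,[0,0,0],0]

```text
clock: 14.08
ee_pos: [538.3, -93.2, 113.0]
ee_rot: [0.001, -0.038, 0.999, -0.001]
wrist_force: [-0.2, 0.8, -0.7]
finger_gap: 0.342
finger_force: 30.3
```

```bash
python3 go.py 538 -90 65 184.5
python3 - <<'E'
from h import *
w=vision.get_image("wrist"); s=vision.get_image("scene"); np.save("s1.npy",s,allow_pickle=True)
cv2.imwrite("pics/pre.png",np.hstack([cv2.resize(s["pixels"][200:320,180:340],(400,300)),cv2.resize(w["pixels"],(400,300))]))
E
```

```text
t 14.07 pos [538.3 -93.2 113. ] phi -175.69 tilt -1.0 gap 0.342 F 30.3 q7 1.89 wf [-0.2  0.8 -0.7]
tool delta [ 0.2  3.3 48. ] spin -0.003
```

View pics/pre.png

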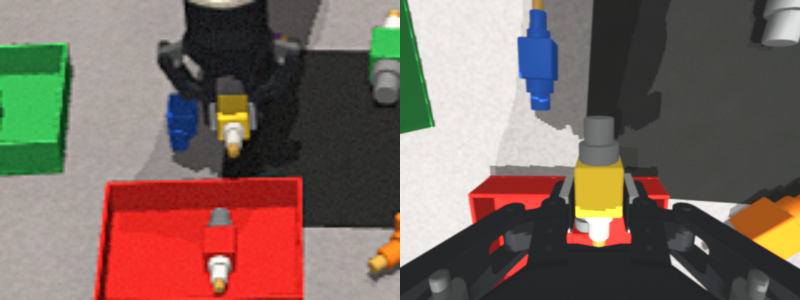

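Scene crop (left): the yellow valve is held level at (233,115), above and in front of the red bin's near wall. The moves cannot tilt the tool, so I'll tilt the valve in the grasp by levering its nozzle on this fixed wall.

Emit:
move_arm:
  deltas:
    - [0,[0,0.002,0.03],0]
    - [0,[0,0,0.01],0]
    - [0,[0,0,0.004],0]
    - [0,[0,0,0.004],0]
    - [0,[0,0,0.004],0]
    - [0,[0,0,0.004],0]
    - [0,[0,0,0],0]
  newtons: 25

```text
clock: 15.05
ee_pos: [537.3, -86.6, 56.9]
ee_rot: [-0.001, -0.041, 0.999, 0.001]
wrist_force: [-8.2, 4.2, 9.0]
finger_gap: 0.345
finger_force: 35.3
```

```bash
python3 go.py 538 -90 50 184.5
cat > axis.py <<'E'
from h import *
# axis of the held yellow valve: side faces/top/ end points, from a camera cloud
def ang(name,s=None):
    s=s or ctrl.read_state(); im=vision.get_image(name); P,ok=cloud(im)
    q=s["ee_rot"]; M=R.from_quat([q[1],q[2],q[3],q[0]]).as_matrix()
    h=cv2.cvtColor(im["pixels"],cv2.COLOR_BGR2HSV)
    L=(P-s["ee_pos"])@M   # tool frame; valve x = -tool x, up = -tool z
    X,Y,Z=-L[...,0],L[...,1],-L[...,2]
    near=ok&(abs(X)<70)&(abs(Y)<17)&(Z<35)&(Z>-50)
    ye=near&(h[...,0]>20)&(h[...,0]<36)&(h[...,1]>120)&(abs(X)<30)
    wh=near&(h[...,1]<60)&(h[...,2]>150)&(X>12)&(X<55)
    br=near&(h[...,0]>8)&(h[...,0]<24)&(h[...,1]>80)&(X>30)
    gy=near&(h[...,1]<60)&(h[...,2]<170)&(h[...,2]>60)&(X<-15)
    for n,m in(("yellow",ye),("white",wh),("brass",br),("grey",gy)):
        if m.sum()>8: print(name,n,m.sum(),np.median(X[m]).round(1),np.median(Y[m]).round(1),np.median(Z[m]).round(1))
    p=np.stack([X,Y,Z],-1)[ye]; rng=np.random.default_rng(0)
    for _ in range(2):
        if len(p)<25: break
        best=np.zeros(len(p),bool)
        for _ in range(400):
            a=p[rng.choice(len(p),3,False)]; n=np.cross(a[1]-a[0],a[2]-a[0]); l=np.linalg.norm(n)
            if l<15: continue
            i=abs((p-a[0])@(n/l))<1
            if i.sum()>best.sum(): best=i
        f=p[best]; 
        if len(f)<15: break
        n=np.linalg.svd(f-f.mean(0),full_matrices=False)[2][2]; n*=np.sign(n[2])
        print("  face",len(f),f.mean(0).round(1),n.round(3),"tilt from up deg",np.degrees(np.arctan2(-n[0],n[2])).round(1)); p=p[~best]
    return im
E
python3 - <<'E'
from axis import *
w=ang("wrist"); s=ang("scene")
cv2.imwrite("pics/lev1.png",np.hstack([cv2.resize(s["pixels"][200:320,180:340],(400,300)),cv2.resize(w["pixels"],(400,300))]))
E
```

```text
t 15.05 pos [537.3 -86.6  56.9] phi -175.33 tilt -1.0 gap 0.345 F 35.3 q7 1.9 wf [-8.2  4.2  9. ]
tool delta [-0.4 -3.4  6.9] spin 0.003
wrist yellow 7135 -8.9 -0.6 -1.4
wrist white 1696 20.8 -0.6 -0.3
wrist brass 21 30.8 14.4 -33.7
wrist grey 3549 -34.6 -1.0 -16.8
  face 6103 [-8.9 -0.7 -1.4] [-0.31  -0.006  0.951] tilt from up deg 18.1
  face 509 [-10.8  -2.5  -0.8] [-0.319 -0.019  0.948] tilt from up deg 18.6
scene yellow 134 5.4 1.1 -4.1
scene white 44 21.5 1.3 -2.6
scene brass 18 42.9 1.2 -1.4
scene grey 9 -35.7 0.9 -17.2
  face 42 [-6.4  0.2 -3.3] [-0.364  0.144  0.92 ] tilt from up deg 21.6
  face 24 [ 1.5 -1.5 -2.3] [-0.183  0.058  0.981] tilt from up deg 10.5
```

The wrist depth shows the body already tilted 18° tip up; a little more is needed.

Emit:
move_arm:
  deltas:
    - [0,[0,0,0.003],0]
    - [0,[0,0,0.003],0]
    - [0,[0,0,0],0]
    - [0,[0,0,0],0]

```text
clock: 15.65
ee_pos: [537.8, -86.6, 51.2]
ee_rot: [-0.0, -0.041, 0.999, 0.0]
wrist_force: [-7.0, 4.1, 9.4]
finger_gap: 0.342
finger_force: 36.7
```

```bash
python3 go.py 538 -90 50 184.5
python3 - <<'E'
from axis import *
w=ang("wrist"); s=ang("scene")
cv2.imwrite("pics/lev2.png",np.hstack([cv2.resize(s["pixels"][200:320,180:340],(400,300)),cv2.resize(w["pixels"],(400,300))]))
E
```

```text
t 15.65 pos [537.8 -86.6  51.2] phi -175.33 tilt -1.0 gap 0.342 F 36.7 q7 1.91 wf [-7.   4.1  9.4]
tool delta [ 0.  -3.4  1.2] spin 0.003
wrist yellow 7243 -9.9 -0.6 -1.2
wrist white 1521 19.3 -0.6 3.5
wrist brass 12 30.2 12.6 -34.7
wrist grey 3207 -34.0 -1.0 -20.4
  face 6095 [-10.1  -0.8  -1.4] [-0.434 -0.01   0.901] tilt from up deg 25.7
  face 612 [-10.1   0.2  -1.2] [-0.44   0.106  0.892] tilt from up deg 26.2
scene yellow 122 5.8 0.9 -3.5
scene white 38 21.5 1.3 1.9
scene brass 18 40.5 1.2 4.6
  face 40 [-3.8  1.8 -1.2] [-0.394  0.022  0.919] tilt from up deg 23.2
  face 23 [10.7  1.  -9.4] [ 0.88  -0.01   0.475] tilt from up deg -61.7
```

View pics/lev2.png

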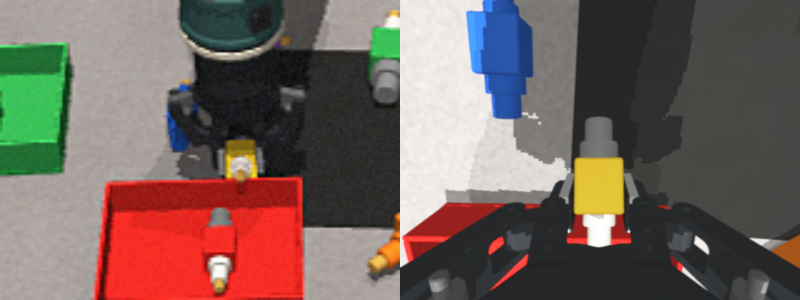

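Levered to about 25.7° (yellow at (241,158) in the scene crop, nozzle resting on the wall). I firm up the grip, lift, and check.

Emit:
move_arm:
  deltas:
    - [0,[0,0,0],0]
    - [0,[0,0,0],0]
    - [0,[0,0,-0.01],0]
    - [0,[0,0,-0.025],0]
    - [0,[0,0,-0.03],0]
    - [0,[0,0,0],0]
  newtons: 60

```text
clock: 16.5
ee_pos: [539.3, -87.8, 118.1]
ee_rot: [0.002, -0.04, 0.999, -0.0]
wrist_force: [1.4, 0.5, -1.4]
finger_gap: 0.346
finger_force: 61.4
```

```bash
python3 - <<'E'
from axis import *
w=ang("wrist"); s=ang("scene")
E
python3 go.py 540 204 252 190
```

```text
wrist yellow 7156 -10.0 -0.6 -1.4
wrist white 1480 19.2 -0.6 3.3
wrist grey 3196 -34.0 -1.0 -20.3
  face 6106 [-10.   -0.7  -1.4] [-0.429 -0.     0.903] tilt from up deg 25.4
  face 591 [-11.4  -2.   -3.6] [-0.435 -0.001  0.901] tilt from up deg 25.8
scene yellow 131 6.9 0.2 -3.7
scene white 44 21.9 1.8 1.2
scene brass 16 41.9 0.8 6.1
  face 37 [-5.9  0.4 -2.6] [-0.422  0.036  0.906] tilt from up deg 24.9
  face 28 [ 9.5 -1.1 -6.6] [0.946 0.043 0.32 ] tilt from up deg -71.3
t 16.6 pos [538.1 -87.6 115.9] phi -175.39 tilt -1.0 gap 0.34 F 61.4 q7 1.88 wf [ 0.6 -0.5 -1.4]
tool delta [ -25.5  290.5 -136.2] spin -0.094
```

Emit:
move_arm:
  deltas:
    - [0,[0,0,-0.03],0]
    - [0,[0,0,-0.04],0]
    - [0,[0,0,-0.04],0]
    - [0,[0,0,-0.026],0]
    - [0,[-0.0036,0.0415,0],0]
    - [0,[-0.0036,0.0415,0],0]
    - [0,[-0.0036,0.0415,0],0]
    - [0,[-0.0036,0.0415,0],0]
    - [0,[-0.0036,0.0415,0],0]
    - [0,[-0.0036,0.0415,0],0]
    - [0,[-0.0036,0.0415,0],-0.094]
    - [0,[0,0,0],0]

```text
clock: 18.1
ee_pos: [538.8, 207.1, 250.2]
ee_rot: [-0.001, -0.09, 0.996, 0.0]
wrist_force: [-0.4, -1.7, -0.8]
finger_gap: 0.337
finger_force: 61.4
```

```bash
python3 - <<'E'
from axis import *
s=ang("scene"); t=ang("top"); w=ang("wrist")
cv2.imwrite("pics/near.png",np.hstack([cv2.resize(s["pixels"][190:290,380:500],(384,320)),cv2.resize(t["pixels"][70:250,160:310],(267,320))]))
E
python3 go.py 611.8 216.4 252.5 190
```

```text
scene yellow 111 7.0 -1.3 -1.9
scene white 48 20.4 -3.7 -0.2
scene brass 20 41.6 0.6 5.9
  face 31 [-4.3  2.9 -1.1] [-0.432 -0.018  0.902] tilt from up deg 25.6
  face 22 [ 8.5  3.2 -6.8] [ 0.881 -0.205  0.426] tilt from up deg -64.2
wrist yellow 7133 -9.9 -0.6 -1.3
wrist white 1563 19.4 -0.6 3.2
wrist grey 3191 -34.0 -1.0 -20.2
  face 6084 [-10.1  -0.9  -1.4] [-0.431 -0.003  0.902] tilt from up deg 25.6
  face 509 [-10.2  -1.7  -0.1] [-0.435 -0.011  0.9  ] tilt from up deg 25.8
t 18.25 pos [539.7 202.8 250.7] phi -170.11 tilt -1.0 gap 0.335 F 61.4 q7 1.36 wf [ 1.2 -0.6 -1.2]
tool delta [-73.4   1.   -1.8] spin -0.002
```

View pics/near.png

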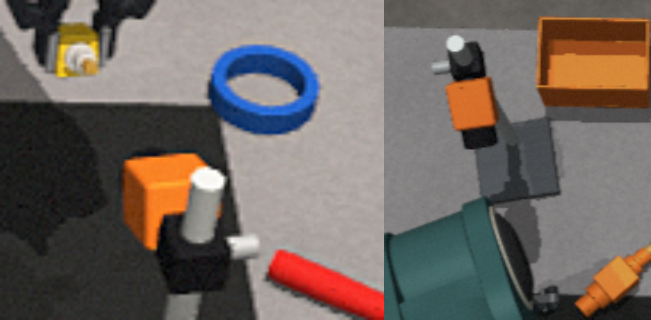

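```bash
python3 - <<'E'
from h import *
u=np.array([.8925,.157,.4226]); u/=np.linalg.norm(u); L=np.array([723.6,236.1,293]); y=np.array([-.174,.985,0]); z=np.cross(u,y)
for n in("top",):
    i=np.load("top0.npy",allow_pickle=True).item(); P,ok=cloud(i); h=cv2.cvtColor(i["pixels"],cv2.COLOR_BGR2HSV)
    q=(P-L)@np.c_[u,y,z]
    m=ok&(abs(q[...,1])<40)&(abs(q[...,2])<40)&(q[...,0]>-25)&(q[...,0]<20)&(P[...,2]>150)&(h[...,2]<80)
    k=q[m]; print("barrel pts in lens frame",len(k),np.percentile(k,[2,50,98],axis=0).round(1).tolist())
t=vision.get_image("top"); P,ok=cloud(t)
s=ctrl.read_state()["ee_pos"]
for a in range(200,560,40):
    m=ok&(P[...,2]>a)&(P[...,2]<a+40)&(P[...,1]>140)&(P[...,1]<340)&(P[...,0]<690)
    if m.sum()>5: print(a,"arm max x rel TCP",(P[m][:,0].max()-s[0]).round())
E
```

```text
barrel pts in lens frame 211 [[0.1, -18.1, 1.4], [10.0, -1.7, 15.4], [19.6, 17.3, 21.0]]
240 arm max x rel TCP 9.0
280 arm max x rel TCP 24.0
320 arm max x rel TCP 26.0
480 arm max x rel TCP 70.0
520 arm max x rel TCP 71.0
```

The black barrel matches the estimated lens frame (front at 0, y ±18, top about 20). The arm clears the head, so I advance.

Emit:
move_arm:
  deltas:
    - [0,[-0.02,0.001,-0.0015],0]
    - [0,[-0.0224,0,-0.001],0]
    - [0,[-0.02,0,0],0]
    - [0,[-0.011,0,0],0]
    - [0,[0,0,0],0]
    - [0,[0,0,0],0]
    - [0,[0,0,0],0]
    - [0,[0,0,0],0]

```text
clock: 19.3
ee_pos: [611.6, 217.6, 254.0]
ee_rot: [0.0, -0.087, 0.996, 0.0]
wrist_force: [0.9, 0.3, -0.2]
finger_gap: 0.341
finger_force: 61.4
```

```bash
python3 - <<'E'
from axis import *
s=ang("scene"); w=ang("wrist")
st=ctrl.read_state(); q=st["ee_rot"]; M=R.from_quat([q[1],q[2],q[3],q[0]]).as_matrix()
u=np.array([.8925,.157,.4226]); L=np.array([723.6,236.1,294]); y=np.array([-.174,.985,0]); B=np.c_[u,y,np.cross(u,y)]
tip=st["ee_pos"]+M@np.array([-41,0,-6.7]); print("tip in lens",((tip-L)@B).round(1),"qd",np.abs(st["joint_velocities"]).max().round(4))
P,ok=cloud(s); h=cv2.cvtColor(s["pixels"],cv2.COLOR_BGR2HSV); l=(P-L)@B
m=ok&(h[...,0]>8)&(h[...,0]<24)&(h[...,1]>80)&(abs(l[...,0]+85)<15)&(abs(l[...,1])<20)&(abs(l[...,2])<20)
print("scene brass in lens",m.sum(),np.percentile(l[m],[5,50,95],axis=0).round(1).tolist() if m.sum() else "")
t=vision.get_image("top")
cv2.imwrite("pics/fin.png",np.hstack([cv2.resize(s["pixels"][190:290,380:500],(384,320)),cv2.resize(t["pixels"][70:330,160:540],(416,285))[:285].copy() if 0 else cv2.resize(t["pixels"][70:330,160:540],(416,320))]))
E
python3 go.py 611.8 216.4 253.5 190
```

```text
scene yellow 126 6.5 -1.8 -2.7
scene white 53 21.2 -3.3 1.4
scene brass 23 39.9 -0.5 4.5
  face 35 [-6.3  3.  -1.9] [-0.451  0.02   0.892] tilt from up deg 26.8
  face 27 [11.3 -3.3 -6.6] [0.938 0.028 0.345] tilt from up deg -69.8
wrist yellow 7127 -9.8 -0.6 -1.3
wrist white 1562 19.4 -0.6 3.2
wrist grey 3167 -34.0 -1.0 -20.3
  face 6030 [-10.   -0.8  -1.5] [-0.437 -0.002  0.9  ] tilt from up deg 25.9
  face 599 [-13.4  -0.8  -1.7] [-0.443  0.003  0.896] tilt from up deg 26.3
tip in lens [-79.7   1.2   0.4] qd 0.0023
scene brass in lens 24 [[-90.9, -2.9, -5.4], [-81.8, 0.7, -0.3], [-75.6, 5.6, 2.4]]
t 19.45 pos [611.8 217.6 253.9] phi -170.01 tilt -1.0 gap 0.338 F 61.4 q7 1.4 wf [ 0.7 -0.4 -0.4]
tool delta [ 0.2 -1.2  0.4] spin -0.0
```

View pics/fin.png

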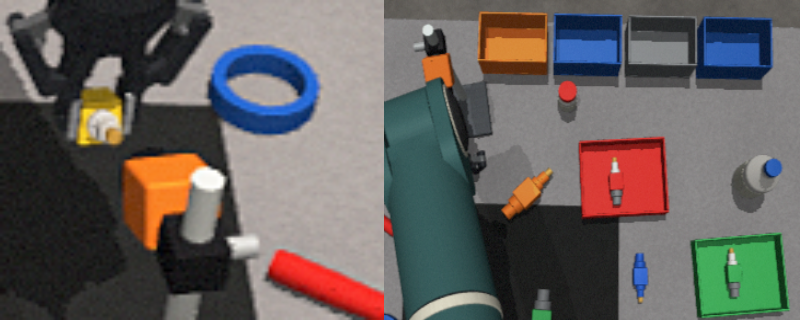

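Red valve (616,180) is in the red bin and green valve (733,270) in the green bin. The yellow valve is held with its tip (115,137) about 80 mm before the lens and within 2 mm of its line of sight. I hand it in.

```bash
python3 -c "
from cell import ctrl; print(ctrl.close_job())"
```

```text
the job is handed in; nothing more can be done
None
```

The job is handed in: red and green valves lie in their bins, and the yellow valve is held about 80 mm before the lens, within about 2 mm of its line of sight and about 1° of its slope by my own camera measurements; I don't have the judge's result.

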